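Index the hub-drilling jig to its next station and lock it

TASK

Get the drilling jig ready for the next dowel hole: slowly turn its black bar knob clockwise until you feel the spring ball under the cover drop into the next slot, and let go so that it settles there. Then gently press the lock pin beside it fully down, so that the blank can no longer turn, and leave the things lying around the jig where they are.

Things in the scene. Friction and masses are not known exactly. Their poses are not given: they have to be found in the camera images.
- jig: Jig for drilling dowel holes into the rim of wooden hubs, fixed: plywood board 300 x 260 x 18 mm, round grey housing 204 mm across, cover at z = 60 mm. Above it turn a steel faceplate, a plain pine blank (90 mm across, 68 to 92 mm high) and the black bar knob that clamps it. Lock pin at the jig's +x, ball screw at -x, guide block at +y. Origin: on the turning axis at bench level; z up.
- knob_grip (a point): Centre of the black bar knob, on the turning axis, 118 mm above the jig's origin. Bar: 60 mm long (its own x), 14 mm wide (its own y), 34 mm tall, from 97 to 131 mm up; pinch it across its width. Under it a washer 28 mm across, top at 95 mm. This frame turns with the knob. Knob, faceplate, blank and a slotted disc hidden in the housing turn as one.
- rotor (a joint): Angle the knob and blank have been turned clockwise seen from above, rad; 0 at the start, negative anticlockwise. The ball starts between two slots of the hidden disc; the next slot lies 0.4 to 1.25 rad clockwise, where exactly is not known and nothing outside shows it. The slot after that is 1.57 rad further. Even drag of about 0.15 to 0.2 N m while turning slowly.
- ball_screw (a point): Top of the short steel screw body, 20 mm across, at the jig's -x, 80 mm from the axis, 79 mm high; the spring ball is inside it. Within 0.06 rad before a slot the ball falls in: the turning torque dips and changes sign (the disc pulls itself on, by 0.2 to 0.4 N m), then past the slot rises to about 0.9 N m. Let go within 0.03 rad of a slot, the knob settles in it by itself.
- lock (a joint): How far the lock pin is pressed down, m: 0 up (start), 0.012 fully down, on a rubber washer that gives 1 mm. It slides stiffly (about 3 N) and stays where it is left. It goes down fully only when the ball sits in a slot, as the pin then enters another slot of the disc; otherwise the disc stops it after 3 to 4 mm and pressing harder does not help.
- lock_pin: The lock pin with its black round head, 26 mm across and 12 mm tall, pressed straight down; it moves with the pin. Origin: on the pin's axis, 106 mm below the top of the head (at bench level when the pin is up).
- lock_top (a point): Centre of the top face of the lock pin's head: 80 mm from the turning axis along the jig's x, 106 mm above the jig's origin when up, 94 mm when fully down. The bush below the head is 80 mm high.
- guide_top (a point): Centre of the top of the fixed aluminium drill guide block, 30 x 32 mm, 94 mm high, at the jig's +y, 52 to 84 mm from the axis; not to be used, only kept clear of.
- spare_blank: Loose bystander: a spare pine blank, a disc 90 mm across and 24 mm thick, lying beside the jig. Origin at the centre of its underside.
- try_square: Loose bystander: a joiner's try square lying flat, stock 115 mm, blade 150 mm. Origin under the middle of the stock.
- glue: Loose bystander: a white glue bottle 52 mm across and 150 mm tall, standing. Origin at the centre of its underside.
- pencil: Loose bystander: a flat carpenter's pencil 175 x 15 x 8 mm, lying beside the jig. Origin at the centre of its underside.

How it is judged:
On the way:
1. the knob has been turned clockwise, out of its starting place (value of joint rotor above 0.3 rad), for 0.1 s.
At the end, for the whole second after the job is handed in: The blank stands still at the next station clockwise (0.3 to 1.4 rad from the start) and the lock pin is down by more than 10 of its 12 mm, which is possible only in a slot (value of joint lock above 0.01 m and value of joint rotor between 0.3 and 1.4 rad and velocity of joint rotor between -0.05 and 0.05 rad/s); the robot touches nothing.
It fails at once if the knob is turned past the next station (more than 1.7 rad) or back to the one before (0.25 rad anticlockwise) (value of joint rotor above 1.7 rad or value of joint rotor below -0.25 rad).
It fails at once if the knob is spun (faster than 3 rad/s) (velocity of joint rotor above 3 rad/s or velocity of joint rotor below -3 rad/s).
It fails at once if the lock pin is pushed with more than 35 N (contact force between lock_pin and the arm above 35 N or contact force between lock_pin and the fingers above 35 N).
It fails at once if a bystander is moved by more than 15 mm (distance of any of spare_blank, try_square, glue, pencil from where it was at the start of the episode above 0.015 m).
It also fails if it takes over 67 s, if anything falls off the work surface, if the arm or the gripper's body presses on something with over 40 N, if the wrist force passes 120 N, or if a joint passes its speed limit or range.

ROBOT

A 7-joint arm with a two-finger parallel gripper is mounted at the origin on the work surface. World frame = base frame: x ahead of the robot, y to its left, z up, the work surface at z = 0. Lengths are in m, angles in rad, forces in N, time in s.
With the tool pointing down it reaches from about 0.35 to 0.9 m from the base axis. Payload 8.1 kg.
Tool frame: the origin (TCP) lies midway between the tips of the shut fingers; the grasp point (between the pads) lies 19 mm behind it; z points along the fingers, y is the direction in which the jaws open and shut (so a half turn about z gives the same grasp; the last joint's range is limited). The gripper opens to 85 mm and grips with 20 to 120 N. Pads are 22 mm wide; open, the fingers measure 114 mm over their backs; the gripper's body (76 mm by 85 mm) begins 54 mm behind the grasp point. The pads swing forward as they close: fully open they stand 13 mm farther back than shut.
Start: joints at [-1.294, 0.434, 0.025, 1.573, -0.012, 1.134, -0.075], TCP at [0.232, 0.58, 0.231] pointing down, gripper open.
Joint ranges: [-2.62, 2.62], [-0.44, 2.09], [-1.27, 1.32], [0.08, 2.57], [-1.32, 4.46], [0.12, 2], [-2.74, 2.74]. Speed limits (rad/s): [2.22, 2.22, 3.01, 3.01, 3.14, 3.14, 3.14].

INTERFACE

Orientations are given as a 3x3 rotation matrix whose columns are the frame's x, y, z axes.
In Python, from bench import ctrl gives the robot as it stands.
- The arm moves only by the tool send_rows, never from a script. Its argument "moves" is a list of rows, each an object of numbers: "rx", "ry", "rz": the turn, a rotation vector about the tool's x, y, z scaled (see below); "tx", "ty", "tz": the shift along the tool's x, y, z scaled (see below); "gripper": the closure, from 0 (fully open) to 1 (shut). A call has exactly 8 rows; each row is the pose to reach, as a shift and turn from the pose commanded when the call began, along the tool's axes at that moment, turning the shorter way round; what a row does not reach only later rows make up. The controller multiplies each number of a shift by 250 mm and each number of a turn by pi rad. A row lasts 1/8 s, in which the tool goes at most 62.5 mm and 10.7 degrees, less where a joint would pass 70% of its speed; a pose out of reach is approached as far as the arm can. A call with a number of a shift or a turn outside -1 to 1 is refused whole. A call with a gripper value outside its range is refused whole. The fingers move at their own pace and stop on an object; "squeeze" is the grip in N (left out, the last holds). Time passes only in rows, so rows that repeat a pose let the fingers close, or fill a call up. It gives the time, the measured TCP pose, the force and the opening at its end, in the units of the state.
- ctrl.observe(): the state, without advancing time (a new reading comes with each control period).
- ctrl.get_image(name): name is "side" or "top"; returns the picture (384x512x3 uint8, blue, green, red); there is no depth.
- ctrl.camera_params(name): a dict with "fx", "fy", "cx", "cy" (pixels), "R" (3x3) and "t" (3): a world point X has camera coordinates R X + t. Camera axes: x right, y down, z forward; pixel columns grow to the right and rows downward; lengths in m; the calibration is good to about 2 mm. A picture is of the moment at which its call begins. camera_params takes no time and is no camera call.
- ctrl.close_job(): hands the job in, once; it reports no verdict.
The state is a dict: "t": time; "joint_pos": joint angles; "qvel": joint speeds; "tau": joint torques, N m; "tcp_pos": TCP position; "eef_rot": TCP orientation; "force": force on the tool from outside, world axes, zero at the start; "ft_torque": the same for the moment, N m; "opening": finger opening in m.
Only numpy, scipy, OpenCV 4.12 (cv2) and the standard library are available. Lean on these libraries where they do the work, as an engineer would, in place of code of your own. Each camera call takes 0.05 s, during which the arm holds its last target. There are 200 camera calls.

## Working session

There is one attempt and no reset: what is moved stays moved. The work goes in short steps, Python scripts to look and compute and a tool call to move; the robot and the scene stay as the last step left them, time stands still between calls to the robot, and variables do not carry over. Pictures are saved under pics/ and viewed, about 8 in all and at most 12, crops included, and the job is handed in when it is done.

Besides the shell and the picture viewer there is one more tool, called as name([rows], argument=value, ...), one row to a line, values as JSON. send_rows: Moves the arm, as the interface text tells. Shifts and turns lie within -1 to 1; 1 stands for 250 mm of shift or pi rad of turn. Its arguments: {"type":"object","properties":{"moves":{"type":"array","items":{"type":"object","properties":{"rx":{"type":"number","minimum":-1,"maximum":1},"ry":{"type":"number","minimum":-1,"maximum":1},"rz":{"type":"number","minimum":-1,"maximum":1},"tx":{"type":"number","minimum":-1,"maximum":1},"ty":{"type":"number","minimum":-1,"maximum":1},"tz":{"type":"number","minimum":-1,"maximum":1},"gripper":{"type":"number"}}}},"squeeze":{"type":"number"}},"required":["moves"]}

```bash
mkdir -p pics
python3 - <<'E'
from bench import ctrl
import cv2,numpy as np
for n in("top","side"):
    im=ctrl.get_image(n);cv2.imwrite(f"pics/{n}0.png",im)
    p=ctrl.camera_params(n);print(n,{k:np.round(v,4).tolist() for k,v in p.items()})
s=ctrl.observe();print({k:np.round(v,4).tolist() for k,v in s.items()})
E
```

```text
top {'fx': 388.8852, 'fy': 388.8852, 'cx': 264.323, 'cy': 196.2506, 'R': [[0.1026, -0.9947, 0.0047], [-0.9708, -0.1012, -0.2173], [0.2166, 0.0178, -0.9761]], 't': [-0.006, 0.5432, 0.8935]}
side {'fx': 415.183, 'fy': 415.183, 'cx': 255.3675, 'cy': 189.5043, 'R': [[0.8367, -0.5476, -0.0057], [-0.4319, -0.6535, -0.6216], [0.3367, 0.5226, -0.7833]], 't': [-0.395, 0.3076, 0.8169]}
{'t': 0.1, 'joint_pos': [-1.2936, 0.4351, 0.025, 1.5739, -0.0116, 1.134, -0.0751], 'qvel': [0.0012, -0.0008, 0.0004, -0.0018, 0.0028, -0.0005, -0.0012], 'tau': [0.0025, -67.1753, 1.0279, -31.6899, 0.0158, 0.0072, -0.0], 'tcp_pos': [0.2316, 0.5801, 0.2306], 'eef_rot': [[-0.9287, 0.3708, -0.0004], [0.3708, 0.9287, -0.0013], [-0.0001, -0.0013, -1.0]], 'force': [0.2604, -1.0292, 0.2841], 'ft_torque': [0.0064, -0.008, 0.0342], 'opening': 0.0855}
```

View pics/top0.png

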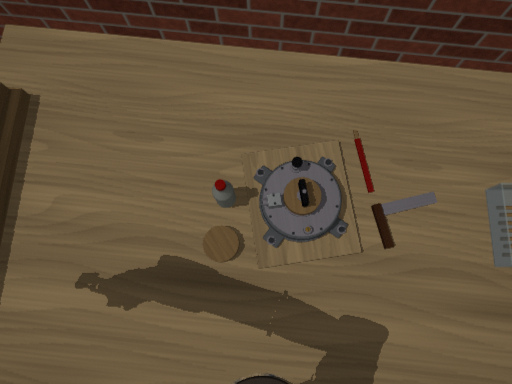

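View pics/side0.png

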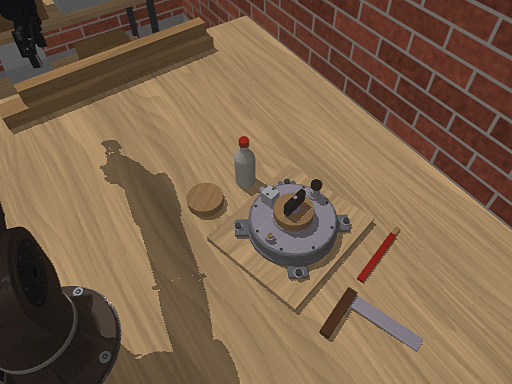

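The top view shows the lock head at (297,162), the knob at (304,193), the ball screw at (308,230) and the guide at (274,200). The side view shows the lock at (316,185) and the knob at (295,203). Next I'll measure them.

```bash
cat > h.py <<'E'
import cv2,numpy as np
from bench import ctrl
def ray(n,u,v,z):
    p=ctrl.camera_params(n);R=np.array(p["R"]);t=np.array(p["t"])
    d=R.T@np.array([(u-p["cx"])/p["fx"],(v-p["cy"])/p["fy"],1]);c=-R.T@t
    return (c+d*(z-c[2])/d[2])
def proj(n,X):
    p=ctrl.camera_params(n);x=np.array(p["R"])@X+np.array(p["t"])
    return np.array([p["fx"]*x[0]/x[2]+p["cx"],p["fy"]*x[1]/x[2]+p["cy"]])
E
python3 - <<'E'
from h import *
out=[]
for n,(x0,y0,x1,y1) in dict(top=(250,145,350,245),side=(230,165,350,285)).items():
    im=cv2.imread(f"pics/{n}0.png")
    m=(im.max(2)<40).astype(np.uint8)
    k,l,st,c=cv2.connectedComponentsWithStats(m)
    for i in range(1,k):
        if st[i,4]>15 and x0<c[i][0]<x1 and y0<c[i][1]<y1:
            cnt=cv2.findContours((l==i).astype(np.uint8),0,1)[0][0]
            print(n,st[i],c[i].round(1),cv2.minAreaRect(cnt),[ray(n,*c[i],z).round(4) for z in(.1,.118,.131)])
    out.append(cv2.resize(im[y0:y1,x0:x1],(400,400),interpolation=cv2.INTER_CUBIC))
o=np.clip(np.hstack(out)*1.6,0,255).astype(np.uint8)
cv2.imwrite("pics/crop.png",o)
E
```

```text
top [292 157  11  11  91] [296.9 161.9] ((297.0000305175781, 162.0), (9.899494171142578, 9.899494171142578), 45.0) [array([ 0.6239, -0.0195,  0.1   ]), array([ 0.618 , -0.0185,  0.118 ]), array([ 0.6138, -0.0177,  0.131 ])]
top [298 179  11  28 184] [303.3 192.9] ((303.4720153808594, 192.5960235595703), (27.280033111572266, 7.692074298858643), 79.69515228271484) [array([ 0.5497, -0.0411,  0.1   ]), array([ 0.5453, -0.0396,  0.118 ]), array([ 0.5422, -0.0385,  0.131 ])]
top [333 218   7   7  16] [336.4 221.1] ((336.30767822265625, 221.53843688964844), (2.773500919342041, 7.765803337097168), 33.6900634765625) [array([ 0.4908, -0.1225,  0.1   ]), array([ 0.4876, -0.1194,  0.118 ]), array([ 0.4853, -0.1171,  0.131 ])]
top [339 227   5   4  16] [341.  228.6] ((341.0, 228.5), (3.0, 4.0), 90.0) [array([ 0.4743, -0.1343,  0.1   ]), array([ 0.4715, -0.1309,  0.118 ]), array([ 0.4694, -0.1284,  0.131 ])]
side [311 180  11  11  50] [315.8 185.1] ((316.0, 185.0), (10.0, 10.0), 90.0) [array([ 0.6224, -0.0205,  0.1   ]), array([ 0.6116, -0.0309,  0.118 ]), array([ 0.6039, -0.0384,  0.131 ])]
side [284 189  21  27 230] [293.5 203.2] ((294.2500305175781, 202.24998474121094), (10.60660171508789, 29.698484420776367), 45.0) [array([ 0.55  , -0.0338,  0.1   ]), array([ 0.5411, -0.0439,  0.118 ]), array([ 0.5346, -0.0512,  0.131 ])]
```

View pics/crop.png

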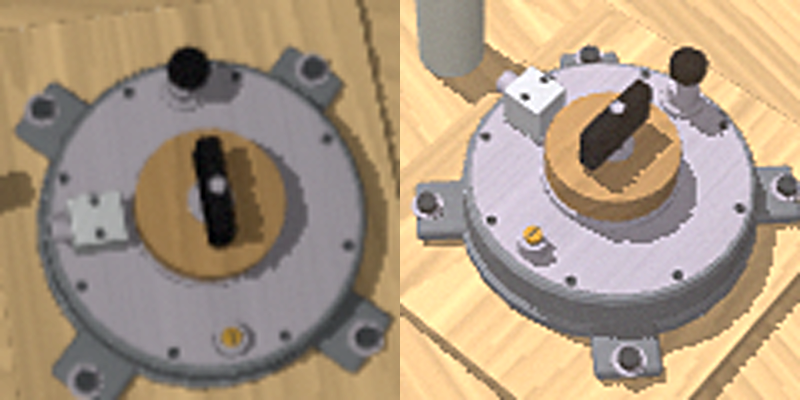

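Run:
```python
from h import *
from scipy.optimize import least_squares
L=[ray("top",297,162,.103),ray("side",316,185,.103)]
S=[ray("top",308,229.5,.080),ray("side",(535-400)/3.333+230,235/3.333+165,.080)]
P=[ray("top",304.5,191.5,.132),ray("side",295.1,197.1,.132)]
for a in(L,S,P):print(np.round(a,4))
for i in(0,1):
    d=L[i]-S[i];print("axis",(L[i]+S[i])[:2]/2,"len",np.hypot(*d[:2]),"yaw",np.arctan2(d[1],d[0]))
# bar direction: PCA of mask in both views
for n in("top","side"):
    im=cv2.imread(f"pics/{n}0.png");m=(im.max(2)<40).astype(np.uint8);k,l,st,c=cv2.connectedComponentsWithStats(m)
    i=[i for i in range(1,k) if 150<st[i,4]<260 and abs(c[i][0]-(303 if n=="top" else 293))<4][0]
    v,u=np.nonzero(l==i)
    for z in(.114,.131):
        X=np.array([ray(n,a,b,z)[:2] for a,b in zip(u,v)])
        r=cv2.minAreaRect(X.astype(np.float32)*1000);vx=cv2.fitLine(X.astype(np.float32),2,0,0.01,0.01).ravel()
        print(n,z,r,np.arctan2(vx[1],vx[0]))
```

```text
[[ 0.6227 -0.0196  0.103 ]
 [ 0.6212 -0.0223  0.103 ]]
[[ 0.4673 -0.0608  0.08  ]
 [ 0.4689 -0.0642  0.08  ]]
[[ 0.5453 -0.0407  0.132 ]
 [ 0.5466 -0.0406  0.132 ]]
axis [ 0.54501018 -0.04020881] len 0.16069478729097045 yaw 0.2590304635123844
axis [ 0.54501937 -0.04324215] len 0.15795678819583897 yaw 0.2686694314945676
top 0.114 ((547.2079467773438, -40.09052276611328), (64.59012603759766, 17.9628963470459), 14.84113883972168) 0.24375542
top 0.131 ((543.080322265625, -38.66925048828125), (63.33689880371094, 17.61437225341797), 14.841110229492188) 0.24375714
side 0.114 ((547.3190307617188, -39.88745880126953), (75.53770446777344, 24.255128860473633), 16.364316940307617) 0.34329826
side 0.131 ((538.7817993164062, -49.454185485839844), (73.74132537841797, 23.67832374572754), 16.36436653137207) 0.34329784
```

send_rows([
  {"tx": -0.08,"ty": -0.07,"tz": -0.03,"gripper": 0},
  {"tx": -0.2,"ty": -0.18,"tz": -0.06,"gripper": 0},
  {"tx": -0.35,"ty": -0.31,"tz": -0.1,"gripper": 0},
  {"tx": -0.5,"ty": -0.45,"tz": -0.1,"gripper": 0},
  {"tx": -0.65,"ty": -0.58,"tz": -0.1,"gripper": 0},
  {"tx": -0.8,"ty": -0.72,"tz": -0.1,"gripper": 0},
  {"tx": -0.92,"ty": -0.83,"tz": -0.1,"gripper": 0},
  {"tx": -1,"ty": -0.9,"tz": -0.1,"gripper": 0},
], squeeze=40)

```text
schema error: expected keys rx, ry, rz, tx, ty, tz, gripper
```

send_rows([
  {"tx": -0.08,"ty": -0.07,"gripper": 0},
  {"tx": -0.2,"ty": -0.18,"gripper": 0},
  {"tx": -0.35,"ty": -0.31,"gripper": 0},
  {"tx": -0.5,"ty": -0.45,"gripper": 0},
  {"tx": -0.65,"ty": -0.58,"gripper": 0},
  {"tx": -0.8,"ty": -0.72,"gripper": 0},
  {"tx": -0.92,"ty": -0.83,"gripper": 0},
  {"tx": -1,"ty": -0.9,"gripper": 0},
])

```text
schema error: expected keys rx, ry, rz, tx, ty, tz, gripper
```

```bash
cat >> h.py <<'E'
from scipy.spatial.transform import Rotation as Ro
def togo(x,y,z,yaw):
    s=ctrl.observe();R=np.array(s["eef_rot"]);d=R.T@(np.array([x,y,z])-s["tcp_pos"])/.25
    T=np.array([[np.sin(yaw),np.cos(yaw),0],[-np.cos(yaw),np.sin(yaw),0],[0,0,-1]])  # yaw = direction of jaw y
    T=np.column_stack([np.cross([np.cos(yaw),np.sin(yaw),0],[0,0,-1]),[np.cos(yaw),np.sin(yaw),0],[0,0,-1]])
    r=Ro.from_matrix(R.T@T).as_rotvec()/np.pi
    print("t",s["t"],"shift",d.round(4),"turn",r.round(4),"j",np.round(s["joint_pos"],3),"tcp",np.round(s["tcp_pos"],4),"yaw",np.arctan2(R[1,1],R[0,1]).round(4),"F",np.round(s["force"],2),"M",np.round(s["ft_torque"],3),"open",round(float(s["opening"]),4))
E
python3 -c "
from h import *
togo(.5455,-.041,.22,1.831)"
```

```text
t 0.1 shift [-2.0872 -1.8416  0.0453] turn [-4.000e-04 -1.000e-04 -2.037e-01] j [-1.294  0.435  0.025  1.574 -0.012  1.134 -0.075] tcp [0.2316 0.5801 0.2306] yaw 1.191 F [ 0.26 -1.03  0.28] M [ 0.006 -0.008  0.034] open 0.0855
```

All keys are required in every row.

send_rows([
  {"rx": 0,"ry": 0,"rz": 0,"tx": -0.08,"ty": -0.07,"tz": -0.03,"gripper": 0},
  {"rx": 0,"ry": 0,"rz": 0,"tx": -0.2,"ty": -0.18,"tz": -0.06,"gripper": 0},
  {"rx": 0,"ry": 0,"rz": 0,"tx": -0.35,"ty": -0.31,"tz": -0.1,"gripper": 0},
  {"rx": 0,"ry": 0,"rz": 0,"tx": -0.5,"ty": -0.45,"tz": -0.1,"gripper": 0},
  {"rx": 0,"ry": 0,"rz": 0,"tx": -0.65,"ty": -0.58,"tz": -0.1,"gripper": 0},
  {"rx": 0,"ry": 0,"rz": 0,"tx": -0.8,"ty": -0.72,"tz": -0.1,"gripper": 0},
  {"rx": 0,"ry": 0,"rz": 0,"tx": -0.92,"ty": -0.83,"tz": -0.1,"gripper": 0},
  {"rx": 0,"ry": 0,"rz": 0,"tx": -1,"ty": -0.9,"tz": -0.1,"gripper": 0},
], squeeze=40)

```text
t: 1.1
tcp_pos: [0.3813, 0.2754, 0.2566]
eef_rot: [[-0.928, 0.374, 0.0], [0.374, 0.928, -0.0], [-0.0, -0.0, -1.0]]
force: [-0.2, -0.3, -0.3]
opening: 0.0854
```

send_rows([
  {"rx": 0,"ry": 0,"rz": 0,"tx": -0.08,"ty": -0.07,"tz": 0,"gripper": 0},
  {"rx": 0,"ry": 0,"rz": 0,"tx": -0.2,"ty": -0.18,"tz": 0,"gripper": 0},
  {"rx": 0,"ry": 0,"rz": 0,"tx": -0.35,"ty": -0.31,"tz": 0,"gripper": 0},
  {"rx": 0,"ry": 0,"rz": 0,"tx": -0.5,"ty": -0.45,"tz": 0,"gripper": 0},
  {"rx": 0,"ry": 0,"rz": 0,"tx": -0.65,"ty": -0.58,"tz": 0,"gripper": 0},
  {"rx": 0,"ry": 0,"rz": 0,"tx": -0.8,"ty": -0.72,"tz": 0,"gripper": 0},
  {"rx": 0,"ry": 0,"rz": 0,"tx": -0.92,"ty": -0.83,"tz": 0,"gripper": 0},
  {"rx": 0,"ry": 0,"rz": 0,"tx": -1,"ty": -0.9,"tz": 0,"gripper": 0},
])

```text
t: 2.1
tcp_pos: [0.529, -0.0263, 0.2565]
eef_rot: [[-0.927, 0.374, 0.0], [0.374, 0.927, -0.0], [-0.0, -0.0, -1.0]]
force: [0.1, -0.2, 1.1]
opening: 0.0854
```

```bash
python3 -c "
from h import *
togo(.5455,-.041,.22,1.831)"
```

```text
t 2.1 shift [-0.0833 -0.03    0.1462] turn [-1.000e-04  0.000e+00 -2.048e-01] j [-0.367  0.261  0.399  1.793 -0.112  1.11   1.257] tcp [ 0.529  -0.0263  0.2565] yaw 1.1876 F [ 0.08 -0.21  1.05] M [ 0.026 -0.043  0.003] open 0.0854
```

send_rows([
  {"rx": 0,"ry": 0,"rz": -0.03,"tx": -0.02,"ty": -0.01,"tz": 0.02,"gripper": 0},
  {"rx": 0,"ry": 0,"rz": -0.07,"tx": -0.04,"ty": -0.015,"tz": 0.05,"gripper": 0},
  {"rx": 0,"ry": 0,"rz": -0.11,"tx": -0.06,"ty": -0.02,"tz": 0.08,"gripper": 0},
  {"rx": 0,"ry": 0,"rz": -0.15,"tx": -0.075,"ty": -0.026,"tz": 0.11,"gripper": 0},
  {"rx": 0,"ry": 0,"rz": -0.18,"tx": -0.08,"ty": -0.028,"tz": 0.13,"gripper": 0},
  {"rx": 0,"ry": 0,"rz": -0.2,"tx": -0.083,"ty": -0.03,"tz": 0.145,"gripper": 0},
  {"rx": 0,"ry": 0,"rz": -0.205,"tx": -0.083,"ty": -0.03,"tz": 0.145,"gripper": 0},
  {"rx": 0,"ry": 0,"rz": -0.205,"tx": -0.083,"ty": -0.03,"tz": 0.145,"gripper": 0},
])

```text
t: 3.1
tcp_pos: [0.5454, -0.038, 0.2203]
eef_rot: [[-0.966, -0.26, 0.0], [-0.26, 0.966, 0.0], [-0.0, 0.0, -1.0]]
force: [-0.2, 0.5, 0.2]
opening: 0.0852
```

```bash
python3 -c "
from h import *
togo(.5455,-.041,.102,1.831)"
```

```text
t 3.1 shift [ 0.0028 -0.0116  0.4733] turn [0.     0.0001 0.0007] j [-0.237  0.318  0.273  1.798 -0.098  1.039  1.906] tcp [ 0.5454 -0.038   0.2203] yaw 1.8333 F [-0.2   0.48  0.21] M [-0.006 -0.042 -0.046] open 0.0852
```

send_rows([
  {"rx": 0,"ry": 0,"rz": 0,"tx": 0.002,"ty": -0.011,"tz": 0.03,"gripper": 0.4},
  {"rx": 0,"ry": 0,"rz": 0,"tx": 0.002,"ty": -0.011,"tz": 0.08,"gripper": 0.4},
  {"rx": 0,"ry": 0,"rz": 0,"tx": 0.002,"ty": -0.011,"tz": 0.15,"gripper": 0.4},
  {"rx": 0,"ry": 0,"rz": 0,"tx": 0.002,"ty": -0.011,"tz": 0.22,"gripper": 0.4},
  {"rx": 0,"ry": 0,"rz": 0,"tx": 0.002,"ty": -0.011,"tz": 0.28,"gripper": 0.4},
  {"rx": 0,"ry": 0,"rz": 0,"tx": 0.002,"ty": -0.011,"tz": 0.31,"gripper": 0.4},
  {"rx": 0,"ry": 0,"rz": 0,"tx": 0.002,"ty": -0.011,"tz": 0.32,"gripper": 0.4},
  {"rx": 0,"ry": 0,"rz": 0,"tx": 0.002,"ty": -0.011,"tz": 0.32,"gripper": 0.4},
])

```text
t: 4.1
tcp_pos: [0.5462, -0.0403, 0.1403]
eef_rot: [[-0.965, -0.261, 0.0], [-0.261, 0.965, 0.0], [-0.0, -0.0, -1.0]]
force: [0.1, -0.2, 1.1]
opening: 0.0513
```

```bash
python3 -c "
from h import *
togo(.5455,-.041,.103,1.831)
a=ctrl.get_image('top')[145:245,250:350];b=ctrl.get_image('side')[135:255,230:350]
cv2.imwrite('pics/near.png',np.clip(np.hstack([cv2.resize(i,(400,400),interpolation=2) for i in(a,b)])*1.6,0,255).astype(np.uint8))"
```

```text
t 4.1 shift [ 0.0034 -0.0019  0.1491] turn [-0.      0.0001  0.0012] j [-0.212  0.409  0.253  1.89  -0.132  0.859  1.942] tcp [ 0.5462 -0.0403  0.1403] yaw 1.8349 F [ 0.11 -0.2   1.13] M [0.011 0.038 0.015] open 0.0513
```

View pics/near.png

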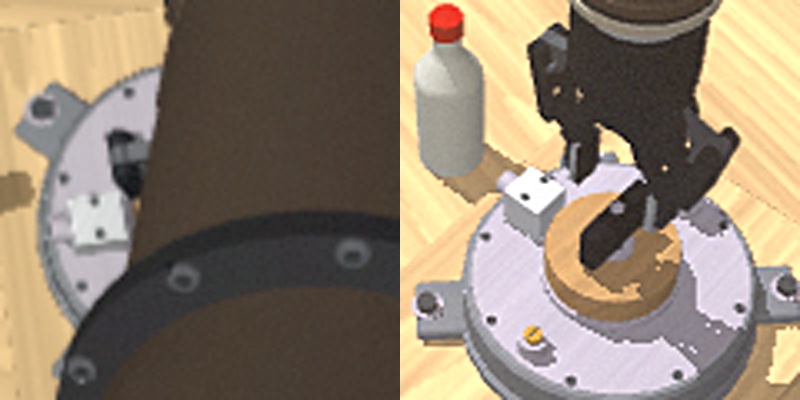

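The arm blocks the top view. In the side view the fingers stand on either side of the knob (crop (580,170) and (655,215), bar at (615,225)), so I'll lower and pinch.

send_rows([
  {"rx": 0,"ry": 0,"rz": 0,"tx": 0.003,"ty": -0.002,"tz": 0.04,"gripper": 0.4},
  {"rx": 0,"ry": 0,"rz": 0,"tx": 0.003,"ty": -0.002,"tz": 0.09,"gripper": 0.4},
  {"rx": 0,"ry": 0,"rz": 0,"tx": 0.003,"ty": -0.002,"tz": 0.13,"gripper": 0.4},
  {"rx": 0,"ry": 0,"rz": 0,"tx": 0.003,"ty": -0.002,"tz": 0.145,"gripper": 0.4},
  {"rx": 0,"ry": 0,"rz": 0,"tx": 0.003,"ty": -0.002,"tz": 0.145,"gripper": 0.6},
  {"rx": 0,"ry": 0,"rz": 0,"tx": 0.003,"ty": -0.002,"tz": 0.145,"gripper": 0.8},
  {"rx": 0,"ry": 0,"rz": 0,"tx": 0.003,"ty": -0.002,"tz": 0.145,"gripper": 1},
  {"rx": 0,"ry": 0,"rz": 0,"tx": 0.003,"ty": -0.002,"tz": 0.145,"gripper": 1},
], squeeze=50)

```text
t: 5.2
tcp_pos: [0.5452, -0.0395, 0.1043]
eef_rot: [[-0.965, -0.262, -0.0], [-0.262, 0.965, 0.002], [-0.0, 0.002, -1.0]]
force: [-2.5, 3.7, 2.2]
opening: 0.0128
```

```bash
python3 -c "
from h import *
togo(.5455,-.041,.103,1.831)"
```

```text
t 5.2 shift [ 0.0006 -0.0061  0.0051] turn [0.0005 0.0001 0.0016] j [-0.2    0.455  0.238  1.925 -0.151  0.779  1.959] tcp [ 0.5452 -0.0395  0.1043] yaw 1.8359 F [-2.5   3.69  2.22] M [ 0.913  0.47  -0.159] open 0.0128
```

send_rows([
  {"rx": 0,"ry": 0,"rz": 0.01,"tx": 0,"ty": 0,"tz": 0,"gripper": 1},
  {"rx": 0,"ry": 0,"rz": 0.02,"tx": 0,"ty": 0,"tz": 0,"gripper": 1},
  {"rx": 0,"ry": 0,"rz": 0.03,"tx": 0,"ty": 0,"tz": 0,"gripper": 1},
  {"rx": 0,"ry": 0,"rz": 0.04,"tx": 0,"ty": 0,"tz": 0,"gripper": 1},
  {"rx": 0,"ry": 0,"rz": 0.05,"tx": 0,"ty": 0,"tz": 0,"gripper": 1},
  {"rx": 0,"ry": 0,"rz": 0.06,"tx": 0,"ty": 0,"tz": 0,"gripper": 1},
  {"rx": 0,"ry": 0,"rz": 0.07,"tx": 0,"ty": 0,"tz": 0,"gripper": 1},
  {"rx": 0,"ry": 0,"rz": 0.08,"tx": 0,"ty": 0,"tz": 0,"gripper": 1},
])

```text
t: 6.2
tcp_pos: [0.5452, -0.039, 0.1043]
eef_rot: [[-1.0, -0.014, -0.0], [-0.014, 1.0, 0.002], [0.0, 0.002, -1.0]]
force: [-2.6, 5.6, 4.4]
opening: 0.0129
```

```bash
python3 -c "
from h import *
togo(.5455,-.041,.103,1.831)"
```

```text
t 6.2 shift [-0.0012 -0.008   0.0051] turn [ 0.0006 -0.     -0.0782] j [-0.25   0.46   0.306  1.929 -0.194  0.781  1.75 ] tcp [ 0.5452 -0.039   0.1043] yaw 1.5852 F [-2.59  5.58  4.42] M [1.028 0.553 0.424] open 0.0129
```

send_rows([
  {"rx": 0,"ry": 0,"rz": 0.004,"tx": 0,"ty": 0,"tz": 0,"gripper": 1},
  {"rx": 0,"ry": 0,"rz": 0.008,"tx": 0,"ty": 0,"tz": 0,"gripper": 1},
  {"rx": 0,"ry": 0,"rz": 0.012,"tx": 0,"ty": 0,"tz": 0,"gripper": 1},
  {"rx": 0,"ry": 0,"rz": 0.016,"tx": 0,"ty": 0,"tz": 0,"gripper": 1},
  {"rx": 0,"ry": 0,"rz": 0.02,"tx": 0,"ty": 0,"tz": 0,"gripper": 1},
  {"rx": 0,"ry": 0,"rz": 0.022,"tx": 0,"ty": 0,"tz": 0,"gripper": 1},
  {"rx": 0,"ry": 0,"rz": 0.024,"tx": 0,"ty": 0,"tz": 0,"gripper": 1},
  {"rx": 0,"ry": 0,"rz": 0.026,"tx": 0,"ty": 0,"tz": 0,"gripper": 1},
])

```text
t: 7.2
tcp_pos: [0.5452, -0.0388, 0.1043]
eef_rot: [[-0.998, 0.066, -0.0], [0.066, 0.998, 0.002], [0.0, 0.002, -1.0]]
force: [-3.3, 6.8, 4.0]
opening: 0.0129
```

```bash
cat >> h.py <<'E'
def feel():
    s=ctrl.observe();R=np.array(s["eef_rot"])
    print("t",s["t"],"turned",round(1.8359-np.arctan2(R[1,1],R[0,1]),4),"Mz",round(s["ft_torque"][2],3),"tau7",round(s["tau"][6],3),"F",np.round(s["force"],1),"tcp",np.round(s["tcp_pos"],4),"open",round(float(s["opening"]),4))
E
python3 -c "
from h import *
feel()"
```

```text
t 7.2 turned 0.3315 Mz 0.382 tau7 -0.302 F [-3.3  6.8  4. ] tcp [ 0.5452 -0.0388  0.1043] open 0.0129
```

send_rows([
  {"rx": 0,"ry": 0,"rz": 0.002,"tx": 0,"ty": 0,"tz": 0,"gripper": 1},
  {"rx": 0,"ry": 0,"rz": 0.004,"tx": 0,"ty": 0,"tz": 0,"gripper": 1},
  {"rx": 0,"ry": 0,"rz": 0.006,"tx": 0,"ty": 0,"tz": 0,"gripper": 1},
  {"rx": 0,"ry": 0,"rz": 0.008,"tx": 0,"ty": 0,"tz": 0,"gripper": 1},
  {"rx": 0,"ry": 0,"rz": 0.01,"tx": 0,"ty": 0,"tz": 0,"gripper": 1},
  {"rx": 0,"ry": 0,"rz": 0.012,"tx": 0,"ty": 0,"tz": 0,"gripper": 1},
  {"rx": 0,"ry": 0,"rz": 0.013,"tx": 0,"ty": 0,"tz": 0,"gripper": 1},
  {"rx": 0,"ry": 0,"rz": 0.014,"tx": 0,"ty": 0,"tz": 0,"gripper": 1},
])

```text
t: 8.2
tcp_pos: [0.5452, -0.0387, 0.1043]
eef_rot: [[-0.994, 0.11, -0.0], [0.11, 0.994, 0.002], [0.001, 0.002, -1.0]]
force: [-3.2, 6.0, 5.5]
opening: 0.013
```

```bash
python3 -c "
from h import *
feel()"
```

```text
t 8.2 turned 0.3753 Mz 0.447 tau7 -0.374 F [-3.2  6.   5.5] tcp [ 0.5452 -0.0387  0.1043] open 0.013
```

send_rows([
  {"rx": 0,"ry": 0,"rz": 0.002,"tx": 0,"ty": 0,"tz": 0,"gripper": 1},
  {"rx": 0,"ry": 0,"rz": 0.004,"tx": 0,"ty": 0,"tz": 0,"gripper": 1},
  {"rx": 0,"ry": 0,"rz": 0.006,"tx": 0,"ty": 0,"tz": 0,"gripper": 1},
  {"rx": 0,"ry": 0,"rz": 0.008,"tx": 0,"ty": 0,"tz": 0,"gripper": 1},
  {"rx": 0,"ry": 0,"rz": 0.01,"tx": 0,"ty": 0,"tz": 0,"gripper": 1},
  {"rx": 0,"ry": 0,"rz": 0.012,"tx": 0,"ty": 0,"tz": 0,"gripper": 1},
  {"rx": 0,"ry": 0,"rz": 0.013,"tx": 0,"ty": 0,"tz": 0,"gripper": 1},
  {"rx": 0,"ry": 0,"rz": 0.014,"tx": 0,"ty": 0,"tz": 0,"gripper": 1},
])

```text
t: 9.2
tcp_pos: [0.5452, -0.0386, 0.1043]
eef_rot: [[-0.988, 0.153, -0.0], [0.153, 0.988, 0.002], [0.001, 0.002, -1.0]]
force: [-3.3, 8.2, 4.5]
opening: 0.0134
```

```bash
python3 -c "
from h import *
feel()"
```

```text
t 9.2 turned 0.4192 Mz 0.416 tau7 -0.329 F [-3.3  8.2  4.5] tcp [ 0.5452 -0.0386  0.1043] open 0.0134
```

send_rows([
  {"rx": 0,"ry": 0,"rz": 0.002,"tx": 0,"ty": 0,"tz": 0,"gripper": 1},
  {"rx": 0,"ry": 0,"rz": 0.004,"tx": 0,"ty": 0,"tz": 0,"gripper": 1},
  {"rx": 0,"ry": 0,"rz": 0.006,"tx": 0,"ty": 0,"tz": 0,"gripper": 1},
  {"rx": 0,"ry": 0,"rz": 0.008,"tx": 0,"ty": 0,"tz": 0,"gripper": 1},
  {"rx": 0,"ry": 0,"rz": 0.01,"tx": 0,"ty": 0,"tz": 0,"gripper": 1},
  {"rx": 0,"ry": 0,"rz": 0.012,"tx": 0,"ty": 0,"tz": 0,"gripper": 1},
  {"rx": 0,"ry": 0,"rz": 0.013,"tx": 0,"ty": 0,"tz": 0,"gripper": 1},
  {"rx": 0,"ry": 0,"rz": 0.014,"tx": 0,"ty": 0,"tz": 0,"gripper": 1},
])

```text
t: 10.2
tcp_pos: [0.5452, -0.0385, 0.1043]
eef_rot: [[-0.98, 0.197, -0.0], [0.197, 0.98, 0.003], [0.001, 0.002, -1.0]]
force: [-2.6, 8.1, 5.3]
opening: 0.0134
```

```bash
python3 -c "
from h import *
feel()"
```

```text
t 10.2 turned 0.4631 Mz 0.398 tau7 -0.324 F [-2.6  8.1  5.3] tcp [ 0.5452 -0.0385  0.1043] open 0.0134
```

send_rows([
  {"rx": 0,"ry": 0,"rz": 0.002,"tx": 0,"ty": 0.001,"tz": 0,"gripper": 1},
  {"rx": 0,"ry": 0,"rz": 0.004,"tx": 0,"ty": 0.002,"tz": 0,"gripper": 1},
  {"rx": 0,"ry": 0,"rz": 0.006,"tx": 0,"ty": 0.003,"tz": 0,"gripper": 1},
  {"rx": 0,"ry": 0,"rz": 0.008,"tx": 0,"ty": 0.004,"tz": 0,"gripper": 1},
  {"rx": 0,"ry": 0,"rz": 0.01,"tx": 0,"ty": 0.004,"tz": 0,"gripper": 1},
  {"rx": 0,"ry": 0,"rz": 0.012,"tx": 0,"ty": 0.004,"tz": 0,"gripper": 1},
  {"rx": 0,"ry": 0,"rz": 0.013,"tx": 0,"ty": 0.004,"tz": 0,"gripper": 1},
  {"rx": 0,"ry": 0,"rz": 0.014,"tx": 0,"ty": 0.004,"tz": 0,"gripper": 1},
])

```text
t: 11.2
tcp_pos: [0.5452, -0.0384, 0.1043]
eef_rot: [[-0.971, 0.24, -0.001], [0.24, 0.971, 0.002], [0.001, 0.002, -1.0]]
force: [-3.8, 4.0, 4.3]
opening: 0.0131
```

```bash
python3 -c "
from h import *
feel()"
```

```text
t 11.2 turned 0.5079 Mz 0.323 tau7 -0.311 F [-3.8  4.   4.3] tcp [ 0.5452 -0.0384  0.1043] open 0.0131
```

send_rows([
  {"rx": 0,"ry": 0,"rz": 0.002,"tx": 0,"ty": 0,"tz": 0,"gripper": 1},
  {"rx": 0,"ry": 0,"rz": 0.004,"tx": 0,"ty": 0,"tz": 0,"gripper": 1},
  {"rx": 0,"ry": 0,"rz": 0.006,"tx": 0,"ty": 0,"tz": 0,"gripper": 1},
  {"rx": 0,"ry": 0,"rz": 0.008,"tx": 0,"ty": 0,"tz": 0,"gripper": 1},
  {"rx": 0,"ry": 0,"rz": 0.01,"tx": 0,"ty": 0,"tz": 0,"gripper": 1},
  {"rx": 0,"ry": 0,"rz": 0.012,"tx": 0,"ty": 0,"tz": 0,"gripper": 1},
  {"rx": 0,"ry": 0,"rz": 0.013,"tx": 0,"ty": 0,"tz": 0,"gripper": 1},
  {"rx": 0,"ry": 0,"rz": 0.014,"tx": 0,"ty": 0,"tz": 0,"gripper": 1},
])

```text
t: 12.2
tcp_pos: [0.5452, -0.0383, 0.1043]
eef_rot: [[-0.959, 0.283, -0.001], [0.283, 0.959, 0.002], [0.001, 0.002, -1.0]]
force: [-3.3, 5.2, 5.2]
opening: 0.0134
```

```bash
python3 -c "
from h import *
feel()"
```

```text
t 12.2 turned 0.5523 Mz 0.035 tau7 -0.012 F [-3.3  5.2  5.2] tcp [ 0.5452 -0.0383  0.1043] open 0.0134
```

The torque falls from about 0.35 to 0.03 at 0.55 rad, so the ball is starting to drop. I'll take finer steps.

send_rows([
  {"rx": 0,"ry": 0,"rz": 0.001,"tx": 0,"ty": 0.0,"tz": 0,"gripper": 1},
  {"rx": 0,"ry": 0,"rz": 0.002,"tx": 0,"ty": 0.0,"tz": 0,"gripper": 1},
  {"rx": 0,"ry": 0,"rz": 0.003,"tx": 0,"ty": 0.0,"tz": 0,"gripper": 1},
  {"rx": 0,"ry": 0,"rz": 0.004,"tx": 0,"ty": 0.0,"tz": 0,"gripper": 1},
  {"rx": 0,"ry": 0,"rz": 0.005,"tx": 0,"ty": 0.0,"tz": 0,"gripper": 1},
  {"rx": 0,"ry": 0,"rz": 0.006,"tx": 0,"ty": 0.0,"tz": 0,"gripper": 1},
  {"rx": 0,"ry": 0,"rz": 0.006,"tx": 0,"ty": 0.0,"tz": 0,"gripper": 1},
  {"rx": 0,"ry": 0,"rz": 0.007,"tx": 0,"ty": 0.0,"tz": 0,"gripper": 1},
])

```text
t: 13.2
tcp_pos: [0.5453, -0.0382, 0.1043]
eef_rot: [[-0.953, 0.304, -0.0], [0.304, 0.953, 0.002], [0.001, 0.002, -1.0]]
force: [-3.8, 5.1, 4.7]
opening: 0.013
```

```bash
python3 -c "
from h import *
feel()"
```

```text
t 13.2 turned 0.5741 Mz 0.12 tau7 -0.096 F [-3.8  5.1  4.7] tcp [ 0.5453 -0.0382  0.1043] open 0.013
```

send_rows([
  {"rx": 0,"ry": 0,"rz": 0.001,"tx": 0,"ty": 0.0,"tz": 0,"gripper": 1},
  {"rx": 0,"ry": 0,"rz": 0.002,"tx": 0,"ty": 0.0,"tz": 0,"gripper": 1},
  {"rx": 0,"ry": 0,"rz": 0.002,"tx": 0,"ty": 0.0,"tz": 0,"gripper": 1},
  {"rx": 0,"ry": 0,"rz": 0.003,"tx": 0,"ty": 0.0,"tz": 0,"gripper": 1},
  {"rx": 0,"ry": 0,"rz": 0.003,"tx": 0,"ty": 0.0,"tz": 0,"gripper": 1},
  {"rx": 0,"ry": 0,"rz": 0.004,"tx": 0,"ty": 0.0,"tz": 0,"gripper": 1},
  {"rx": 0,"ry": 0,"rz": 0.004,"tx": 0,"ty": 0.0,"tz": 0,"gripper": 1},
  {"rx": 0,"ry": 0,"rz": 0.005,"tx": 0,"ty": 0.0,"tz": 0,"gripper": 1},
])

```text
t: 14.2
tcp_pos: [0.5453, -0.0382, 0.1043]
eef_rot: [[-0.948, 0.318, -0.0], [0.318, 0.948, 0.002], [0.001, 0.002, -1.0]]
force: [-3.0, 5.2, 3.8]
opening: 0.013
```

```bash
python3 -c "
from h import *
feel()"
```

```text
t 14.2 turned 0.5892 Mz 0.441 tau7 -0.394 F [-3.   5.2  3.8] tcp [ 0.5453 -0.0382  0.1043] open 0.013
```

send_rows([
  {"rx": 0,"ry": 0,"rz": 0.001,"tx": 0,"ty": 0.0,"tz": 0,"gripper": 1},
  {"rx": 0,"ry": 0,"rz": 0.002,"tx": 0,"ty": 0.0,"tz": 0,"gripper": 1},
  {"rx": 0,"ry": 0,"rz": 0.002,"tx": 0,"ty": 0.0,"tz": 0,"gripper": 1},
  {"rx": 0,"ry": 0,"rz": 0.003,"tx": 0,"ty": 0.0,"tz": 0,"gripper": 1},
  {"rx": 0,"ry": 0,"rz": 0.003,"tx": 0,"ty": 0.0,"tz": 0,"gripper": 1},
  {"rx": 0,"ry": 0,"rz": 0.003,"tx": 0,"ty": 0.0,"tz": 0,"gripper": 1},
  {"rx": 0,"ry": 0,"rz": 0.003,"tx": 0,"ty": 0.0,"tz": 0,"gripper": 1},
  {"rx": 0,"ry": 0,"rz": 0.004,"tx": 0,"ty": 0.0,"tz": 0,"gripper": 1},
])

```text
t: 15.2
tcp_pos: [0.5453, -0.0382, 0.1043]
eef_rot: [[-0.944, 0.33, -0.001], [0.33, 0.944, 0.002], [0.001, 0.002, -1.0]]
force: [-3.4, 5.3, 4.6]
opening: 0.013
```

```bash
python3 -c "
from h import *
feel()"
```

```text
t 15.2 turned 0.6011 Mz 0.748 tau7 -0.671 F [-3.4  5.3  4.6] tcp [ 0.5453 -0.0382  0.1043] open 0.013
```

Confirmed: the torque rises to 0.75 just past the slot, which lies near 0.585 rad. I'll turn back slightly and let go.

send_rows([
  {"rx": 0,"ry": 0,"rz": -0.002,"tx": 0,"ty": 0.0,"tz": 0,"gripper": 1},
  {"rx": 0,"ry": 0,"rz": -0.004,"tx": 0,"ty": 0.0,"tz": 0,"gripper": 1},
  {"rx": 0,"ry": 0,"rz": -0.005,"tx": 0,"ty": 0.0,"tz": 0,"gripper": 1},
  {"rx": 0,"ry": 0,"rz": -0.005,"tx": 0,"ty": 0.0,"tz": 0,"gripper": 0.8},
  {"rx": 0,"ry": 0,"rz": -0.005,"tx": 0,"ty": 0.0,"tz": 0,"gripper": 0.6},
  {"rx": 0,"ry": 0,"rz": -0.005,"tx": 0,"ty": 0.0,"tz": 0,"gripper": 0.4},
  {"rx": 0,"ry": 0,"rz": -0.005,"tx": 0,"ty": 0.0,"tz": 0,"gripper": 0.4},
  {"rx": 0,"ry": 0,"rz": -0.005,"tx": 0,"ty": 0.0,"tz": 0,"gripper": 0.4},
])

```text
t: 16.2
tcp_pos: [0.5456, -0.0401, 0.1038]
eef_rot: [[-0.948, 0.318, -0.0], [0.318, 0.948, -0.0], [0.0, -0.0, -1.0]]
force: [0.7, -0.1, -0.3]
opening: 0.0515
```

```bash
python3 -c "
from h import *
feel()"
```

```text
t 16.2 turned 0.5886 Mz -0.012 tau7 -0.0 F [ 0.7 -0.1 -0.3] tcp [ 0.5456 -0.0401  0.1038] open 0.0515
```

send_rows([
  {"rx": 0,"ry": 0,"rz": 0,"tx": 0,"ty": 0.0,"tz": -0.02,"gripper": 0.4},
  {"rx": 0,"ry": 0,"rz": 0,"tx": 0,"ty": 0.0,"tz": -0.06,"gripper": 0.4},
  {"rx": 0,"ry": 0,"rz": 0,"tx": 0,"ty": 0.0,"tz": -0.12,"gripper": 0.4},
  {"rx": 0,"ry": 0,"rz": 0,"tx": 0,"ty": 0.0,"tz": -0.18,"gripper": 0.4},
  {"rx": 0,"ry": 0,"rz": 0,"tx": 0,"ty": 0.0,"tz": -0.24,"gripper": 0.6},
  {"rx": 0,"ry": 0,"rz": 0,"tx": 0,"ty": 0.0,"tz": -0.28,"gripper": 0.8},
  {"rx": 0,"ry": 0,"rz": 0,"tx": 0,"ty": 0.0,"tz": -0.3,"gripper": 1},
  {"rx": 0,"ry": 0,"rz": 0,"tx": 0,"ty": 0.0,"tz": -0.3,"gripper": 1},
])

```text
t: 17.2
tcp_pos: [0.5456, -0.0399, 0.179]
eef_rot: [[-0.948, 0.318, 0.0], [0.318, 0.948, 0.0], [-0.0, 0.0, -1.0]]
force: [-0.4, 0.1, 0.8]
opening: 0.0001
```

```bash
python3 -c "
from h import *
feel();togo(.622,-.0195,.15,1.831-.585)"
```

```text
t 17.2 turned 0.5883 Mz 0.015 tau7 -0.039 F [-0.4  0.1  0.8] tcp [ 0.5456 -0.0399  0.179 ] open 0.0001
t 17.2 shift [-0.2638  0.1745  0.116 ] turn [0.0001 0.0001 0.0005] j [-0.354  0.374  0.441  1.859 -0.193  0.95   1.421] tcp [ 0.5456 -0.0399  0.179 ] yaw 1.2476 F [-0.39  0.07  0.77] M [-0.031  0.05   0.015] open 0.0001
```

send_rows([
  {"rx": 0,"ry": 0,"rz": 0,"tx": -0.03,"ty": 0.02,"tz": 0,"gripper": 1},
  {"rx": 0,"ry": 0,"rz": 0,"tx": -0.08,"ty": 0.05,"tz": 0,"gripper": 1},
  {"rx": 0,"ry": 0,"rz": 0,"tx": -0.14,"ty": 0.09,"tz": 0,"gripper": 1},
  {"rx": 0,"ry": 0,"rz": 0,"tx": -0.2,"ty": 0.13,"tz": 0.02,"gripper": 1},
  {"rx": 0,"ry": 0,"rz": 0,"tx": -0.24,"ty": 0.16,"tz": 0.08,"gripper": 1},
  {"rx": 0,"ry": 0,"rz": 0,"tx": -0.26,"ty": 0.172,"tz": 0.14,"gripper": 1},
  {"rx": 0,"ry": 0,"rz": 0,"tx": -0.264,"ty": 0.174,"tz": 0.18,"gripper": 1},
  {"rx": 0,"ry": 0,"rz": 0,"tx": -0.264,"ty": 0.174,"tz": 0.2,"gripper": 1},
])

```text
t: 18.2
tcp_pos: [0.6212, -0.02, 0.1278]
eef_rot: [[-0.948, 0.318, -0.002], [0.318, 0.948, -0.0], [0.001, -0.001, -1.0]]
force: [0.3, 0.4, -0.1]
opening: 0.0001
```

```bash
python3 -c "
from h import *
togo(.622,-.0195,.108,1.831-.585)
a=ctrl.get_image('top')[145:245,250:350];b=ctrl.get_image('side')[135:255,230:350]
cv2.imwrite('pics/near2.png',np.clip(np.hstack([cv2.resize(i,(400,400),interpolation=2) for i in(a,b)])*1.6,0,255).astype(np.uint8))"
```

```text
t 18.2 shift [-0.0025  0.0031  0.079 ] turn [-0.0002 -0.0004  0.0003] j [-0.328  0.548  0.407  1.724 -0.261  0.925  1.431] tcp [ 0.6212 -0.02    0.1278] yaw 1.247 F [ 0.25  0.42 -0.11] M [-0.023  0.01  -0.029] open 0.0001
```

View pics/near2.png

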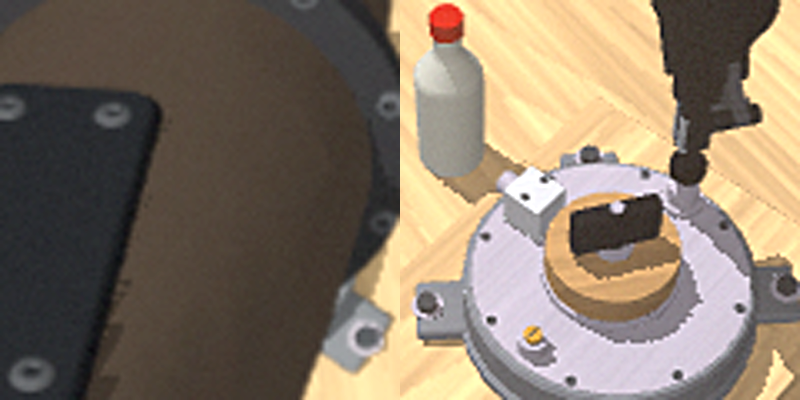

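The side view shows the shut fingertips just above the lock head (crop (688,165)), with the knob turned clockwise. Next I'll lower gently, checking the force in stages.

send_rows([
  {"rx": 0,"ry": 0,"rz": 0,"tx": -0.001,"ty": 0.002,"tz": 0.02,"gripper": 1},
  {"rx": 0,"ry": 0,"rz": 0,"tx": -0.001,"ty": 0.002,"tz": 0.045,"gripper": 1},
  {"rx": 0,"ry": 0,"rz": 0,"tx": -0.001,"ty": 0.002,"tz": 0.065,"gripper": 1},
  {"rx": 0,"ry": 0,"rz": 0,"tx": -0.001,"ty": 0.002,"tz": 0.075,"gripper": 1},
  {"rx": 0,"ry": 0,"rz": 0,"tx": -0.001,"ty": 0.002,"tz": 0.08,"gripper": 1},
  {"rx": 0,"ry": 0,"rz": 0,"tx": -0.001,"ty": 0.002,"tz": 0.085,"gripper": 1},
  {"rx": 0,"ry": 0,"rz": 0,"tx": -0.001,"ty": 0.002,"tz": 0.09,"gripper": 1},
  {"rx": 0,"ry": 0,"rz": 0,"tx": -0.001,"ty": 0.002,"tz": 0.095,"gripper": 1},
])

```text
t: 19.3
tcp_pos: [0.6225, -0.0193, 0.1052]
eef_rot: [[-0.948, 0.318, 0.0], [0.318, 0.948, 0.0], [-0.0, 0.0, -1.0]]
force: [-1.5, -0.4, 2.1]
opening: 0.0003
```

send_rows([
  {"rx": 0,"ry": 0,"rz": 0,"tx": 0,"ty": 0,"tz": 0.001,"gripper": 1},
  {"rx": 0,"ry": 0,"rz": 0,"tx": 0,"ty": 0,"tz": 0.003,"gripper": 1},
  {"rx": 0,"ry": 0,"rz": 0,"tx": 0,"ty": 0,"tz": 0.005,"gripper": 1},
  {"rx": 0,"ry": 0,"rz": 0,"tx": 0,"ty": 0,"tz": 0.007,"gripper": 1},
  {"rx": 0,"ry": 0,"rz": 0,"tx": 0,"ty": 0,"tz": 0.009,"gripper": 1},
  {"rx": 0,"ry": 0,"rz": 0,"tx": 0,"ty": 0,"tz": 0.011,"gripper": 1},
  {"rx": 0,"ry": 0,"rz": 0,"tx": 0,"ty": 0,"tz": 0.012,"gripper": 1},
  {"rx": 0,"ry": 0,"rz": 0,"tx": 0,"ty": 0,"tz": 0.012,"gripper": 1},
])

```text
t: 20.3
tcp_pos: [0.6224, -0.0193, 0.102]
eef_rot: [[-0.948, 0.318, 0.0], [0.318, 0.948, 0.0], [-0.0, 0.0, -1.0]]
force: [0.6, -0.1, 2.0]
opening: -0.0
```

```bash
python3 -c "
from h import *
togo(.622,-.0195,.094,1.831-.585)"
```

```text
t 20.3 shift [ 0.0014 -0.0013  0.0322] turn [0.     0.     0.0005] j [-0.319  0.579  0.393  1.744 -0.277  0.874  1.443] tcp [ 0.6224 -0.0193  0.102 ] yaw 1.2475 F [ 0.59 -0.07  2.03] M [ 0.009 -0.082  0.007] open -0.0
```

Contact force is 2 N at z = 0.102. I'll press on in small steps past the 3 to 4 mm stop.

send_rows([
  {"rx": 0,"ry": 0,"rz": 0,"tx": 0,"ty": 0,"tz": 0.002,"gripper": 1},
  {"rx": 0,"ry": 0,"rz": 0,"tx": 0,"ty": 0,"tz": 0.004,"gripper": 1},
  {"rx": 0,"ry": 0,"rz": 0,"tx": 0,"ty": 0,"tz": 0.006,"gripper": 1},
  {"rx": 0,"ry": 0,"rz": 0,"tx": 0,"ty": 0,"tz": 0.008,"gripper": 1},
  {"rx": 0,"ry": 0,"rz": 0,"tx": 0,"ty": 0,"tz": 0.01,"gripper": 1},
  {"rx": 0,"ry": 0,"rz": 0,"tx": 0,"ty": 0,"tz": 0.011,"gripper": 1},
  {"rx": 0,"ry": 0,"rz": 0,"tx": 0,"ty": 0,"tz": 0.012,"gripper": 1},
  {"rx": 0,"ry": 0,"rz": 0,"tx": 0,"ty": 0,"tz": 0.012,"gripper": 1},
])

```text
t: 21.3
tcp_pos: [0.6224, -0.0193, 0.099]
eef_rot: [[-0.948, 0.318, 0.0], [0.318, 0.948, 0.0], [-0.0, 0.0, -1.0]]
force: [0.4, 0.8, 0.9]
opening: 0.0001
```

```bash
python3 -c "
from h import *
togo(.622,-.0195,.094,1.831-.585)"
```

```text
t 21.3 shift [ 0.0014 -0.0012  0.0202] turn [0.     0.     0.0005] j [-0.318  0.582  0.391  1.746 -0.279  0.868  1.445] tcp [ 0.6224 -0.0193  0.099 ] yaw 1.2475 F [0.42 0.78 0.89] M [-0.027 -0.277  0.001] open 0.0001
```

send_rows([
  {"rx": 0,"ry": 0,"rz": 0,"tx": 0,"ty": 0,"tz": 0.002,"gripper": 1},
  {"rx": 0,"ry": 0,"rz": 0,"tx": 0,"ty": 0,"tz": 0.004,"gripper": 1},
  {"rx": 0,"ry": 0,"rz": 0,"tx": 0,"ty": 0,"tz": 0.006,"gripper": 1},
  {"rx": 0,"ry": 0,"rz": 0,"tx": 0,"ty": 0,"tz": 0.008,"gripper": 1},
  {"rx": 0,"ry": 0,"rz": 0,"tx": 0,"ty": 0,"tz": 0.01,"gripper": 1},
  {"rx": 0,"ry": 0,"rz": 0,"tx": 0,"ty": 0,"tz": 0.012,"gripper": 1},
  {"rx": 0,"ry": 0,"rz": 0,"tx": 0,"ty": 0,"tz": 0.014,"gripper": 1},
  {"rx": 0,"ry": 0,"rz": 0,"tx": 0,"ty": 0,"tz": 0.016,"gripper": 1},
])

```text
t: 22.3
tcp_pos: [0.6224, -0.0193, 0.095]
eef_rot: [[-0.948, 0.318, 0.0], [0.318, 0.948, 0.0], [-0.0, 0.0, -1.0]]
force: [1.1, 0.1, 2.6]
opening: -0.0001
```

```bash
python3 -c "
from h import *
togo(.622,-.0195,.094,1.831-.585)"
```

```text
t 22.3 shift [ 0.0013 -0.0012  0.0042] turn [0.     0.     0.0005] j [-0.316  0.587  0.389  1.749 -0.281  0.86   1.447] tcp [ 0.6224 -0.0193  0.095 ] yaw 1.2475 F [1.14 0.09 2.6 ] M [-0.056 -0.304 -0.034] open -0.0001
```

send_rows([
  {"rx": 0,"ry": 0,"rz": 0,"tx": 0,"ty": 0,"tz": 0.001,"gripper": 1},
  {"rx": 0,"ry": 0,"rz": 0,"tx": 0,"ty": 0,"tz": 0.002,"gripper": 1},
  {"rx": 0,"ry": 0,"rz": 0,"tx": 0,"ty": 0,"tz": 0.003,"gripper": 1},
  {"rx": 0,"ry": 0,"rz": 0,"tx": 0,"ty": 0,"tz": 0.004,"gripper": 1},
  {"rx": 0,"ry": 0,"rz": 0,"tx": 0,"ty": 0,"tz": 0.005,"gripper": 1},
  {"rx": 0,"ry": 0,"rz": 0,"tx": 0,"ty": 0,"tz": 0.005,"gripper": 1},
  {"rx": 0,"ry": 0,"rz": 0,"tx": 0,"ty": 0,"tz": 0.006,"gripper": 1},
  {"rx": 0,"ry": 0,"rz": 0,"tx": 0,"ty": 0,"tz": 0.006,"gripper": 1},
])

```text
t: 23.3
tcp_pos: [0.6225, -0.0193, 0.0941]
eef_rot: [[-0.948, 0.318, 0.0], [0.318, 0.948, 0.0], [-0.0, 0.0, -1.0]]
force: [-0.9, 0.4, 8.9]
opening: -0.0002
```

```bash
python3 -c "
from h import *
togo(.622,-.0195,.094,1.831-.585)"
```

```text
t 23.3 shift [ 0.0015 -0.0012  0.0005] turn [0.0001 0.0001 0.0004] j [-0.315  0.588  0.389  1.75  -0.282  0.858  1.447] tcp [ 0.6225 -0.0193  0.0941] yaw 1.2474 F [-0.9   0.42  8.87] M [ 0.002  0.184 -0.003] open -0.0002
```

The force climbs to 9 N at z = 0.094, so the pin is on its washer. I'll lift straight up, back clear and check.

send_rows([
  {"rx": 0,"ry": 0,"rz": 0,"tx": 0,"ty": 0,"tz": -0.02,"gripper": 1},
  {"rx": 0,"ry": 0,"rz": 0,"tx": 0,"ty": 0,"tz": -0.08,"gripper": 1},
  {"rx": 0,"ry": 0,"rz": 0,"tx": 0,"ty": 0,"tz": -0.18,"gripper": 1},
  {"rx": 0,"ry": 0,"rz": 0,"tx": 0,"ty": 0,"tz": -0.3,"gripper": 1},
  {"rx": 0,"ry": 0,"rz": 0,"tx": 0,"ty": 0,"tz": -0.42,"gripper": 1},
  {"rx": 0,"ry": 0,"rz": 0,"tx": 0,"ty": 0,"tz": -0.52,"gripper": 1},
  {"rx": 0,"ry": 0,"rz": 0,"tx": 0,"ty": 0,"tz": -0.58,"gripper": 1},
  {"rx": 0,"ry": 0,"rz": 0,"tx": 0,"ty": 0,"tz": -0.6,"gripper": 1},
])

```text
t: 24.3
tcp_pos: [0.6225, -0.0194, 0.2445]
eef_rot: [[-0.948, 0.318, 0.001], [0.318, 0.948, 0.0], [-0.001, 0.0, -1.0]]
force: [-0.1, 0.5, -0.8]
opening: -0.0001
```

send_rows([
  {"rx": 0,"ry": 0,"rz": 0,"tx": 0.05,"ty": 0.08,"tz": 0,"gripper": 1},
  {"rx": 0,"ry": 0,"rz": 0,"tx": 0.15,"ty": 0.2,"tz": 0,"gripper": 1},
  {"rx": 0,"ry": 0,"rz": 0,"tx": 0.27,"ty": 0.35,"tz": 0,"gripper": 1},
  {"rx": 0,"ry": 0,"rz": 0,"tx": 0.4,"ty": 0.5,"tz": 0,"gripper": 1},
  {"rx": 0,"ry": 0,"rz": 0,"tx": 0.52,"ty": 0.65,"tz": 0,"gripper": 1},
  {"rx": 0,"ry": 0,"rz": 0,"tx": 0.64,"ty": 0.8,"tz": 0,"gripper": 1},
  {"rx": 0,"ry": 0,"rz": 0,"tx": 0.72,"ty": 0.93,"tz": 0,"gripper": 1},
  {"rx": 0,"ry": 0,"rz": 0,"tx": 0.75,"ty": 1,"tz": 0,"gripper": 1},
])

```text
t: 25.3
tcp_pos: [0.5226, 0.2795, 0.2427]
eef_rot: [[-0.949, 0.315, -0.002], [0.315, 0.949, -0.0], [0.002, -0.001, -1.0]]
force: [0.1, -1.4, -0.1]
opening: -0.0001
```

Run:
```python
from h import *
feel()
ims={n:ctrl.get_image(n) for n in("top","side")}
for n,im in ims.items():cv2.imwrite(f"pics/{n}9.png",im)
a=ims["top"][145:245,250:350];b=ims["side"][165:285,230:350]
cv2.imwrite('pics/end.png',np.clip(np.hstack([cv2.resize(i,(400,400),interpolation=2) for i in(a,b)])*1.6,0,255).astype(np.uint8))
# lock head blob vs heights, and change elsewhere
for n,box in dict(top=(285,150,310,172),side=(305,174,328,200)).items():
    x0,y0,x1,y1=box
    for f in("0","9"):
        m=(cv2.imread(f"pics/{n}{f}.png")[y0:y1,x0:x1].max(2)<40);v,u=np.nonzero(m);print(n,f,len(u),u.mean()+x0,v.mean()+y0)
    print("expect up/down",proj(n,np.array([.6225,-.0195,.1])),proj(n,np.array([.6225,-.0195,.088])))
d=cv2.absdiff(cv2.imread("pics/side0.png"),ims["side"]).max(2)
for k,(x0,y0,x1,y1) in dict(glue=(230,132,260,190),spare=(185,180,226,220),pencil=(355,225,402,285),square=(318,285,425,350)).items(): print(k,(d[y0:y1,x0:x1]>40).sum())
```

```text
t 25.3 turned 0.5853 Mz -0.017 tau7 0.061 F [ 0.1 -1.4 -0.1] tcp [0.5226 0.2795 0.2427] open -0.0001
top 0 95 297.37894736842105 161.96842105263158
top 9 96 296.5 163.44791666666666
expect up/down [296.83159049 162.44537897] [296.40422072 163.94202059]
side 0 50 315.78 185.1
side 9 114 313.32456140350877 189.5
expect up/down [315.55419917 184.78716447] [314.98706526 188.10305269]
glue 89
spare 0
pencil 0
square 73
```

View pics/end.png

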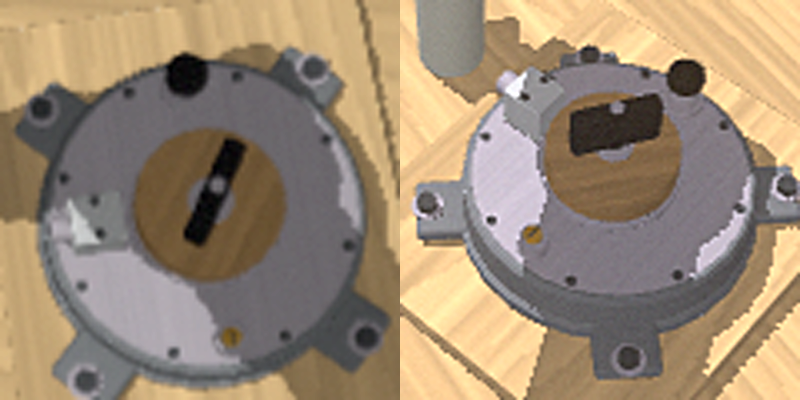

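The head sits right on its bush: it moved (−0.9, +1.5) px in the top view against (−0.4, +1.5) expected for 12 mm. The knob is turned clockwise by about 0.59 rad. The pixel changes at the glue and the square look like the arm's shadow, and the arm never went near either. I'm handing in.

```bash
python3 -c "
from h import *
print(np.abs(ctrl.observe()['qvel']).max());print(ctrl.close_job())"
```

```text
0.04324445617556108
the job is handed in; nothing more can be done
None
```

I turned the knob clockwise to the next slot, let go, pressed the lock pin fully down and handed the job in at about 25 s. No verdict came back.

- **Knob:** the turning torque fell from about 0.35 to 0.03 N m at 0.55 rad and rose to 0.75 N m at 0.60 rad, which puts the slot near 0.585 rad. I turned back to about 0.588 rad and let go there.
- **Lock pin:** it passed the 3 to 4 mm stop without resistance and reached z = 0.094 m, fully down. The force was 3 N or less on the way and 9 N on the washer at the end.
- **Last pictures:** the head sits on its bush and the knob stands turned. The head's shift agreed with 12 mm in the top view, (−0.9, +1.5) against (−0.4, +1.5) pixels expected. It was less clear in the side view, (−2.5, +4.4) against (−0.6, +3.3), where my dark-pixel mask grew from 50 to 114 pixels and probably took in shadow.
- **Bystanders:** my side-view pixel check showed no change at the spare blank and pencil. It did show changes at the glue bottle (89 pixels) and the try square (73 pixels). I put these down to the arm's shadow, because the arm never went near either, but I did not measure their positions again.

The arm was clear of everything, about 24 cm up and beside the jig.

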